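# Flip the fume fan's kickstand down and hold the fan upright

## Task

Set up the small fume fan that leans against the blue parts bin: while it is still leaning there, flip the kickstand on its back down over centre until it is fully down against its stop. Then grip the fan by its top edge, bring it upright so that its rubber strip and the kickstand's foot both stand on the mat, clear of the bin, and finish while still gripping it upright so that it cannot tip. Leave the solder spool, the flux bottle and the screwdriver alone.

Things in the scene. Friction and masses are not known exactly. Their poses are not given: they have to be found in the camera images.
- fan: Black square axial fan, loose, about 0.65 kg: 150 wide (its y), 28 thick (its x), 156 high (its z) with the rubber strip it stands on (16 thick, 6 high). Origin: middle of the strip's underside; +z up the fan, -x its back, towards the robot, with the kickstand. At the start it leans 22 degrees away from the robot, front face on the bin's rim. Standing free it tips forward beyond about 10 degrees.
- fan_top (a point): Middle of the fan's top edge, 156 mm above its underside, on its mid-plane. Here the fan can be gripped across its 28 mm thickness; front and back are flat for 45 mm below the top while it leans.
- kickstand (a joint): Bright metal bar, 10 mm thick, on a spring hub in the middle of the fan's back. 0 = folded level along the back towards the fan's +y; 1.745 = down on its stop. At q it points along cos(q)*(0,1,0) + sin(q)*(-0.5,0,-0.866) in the fan's frame: down and away from the back. The spring holds it folded (some 2 N down on the foot starts it); past centre, near 0.65 rad, it snaps down to the stop.
- kick_pivot (a point): Pivot of the kickstand: 26 mm behind the fan's mid-plane (12 mm off its back face), 76 mm above its underside, in the middle of its width.
- kick_foot (a point): Centre of the black rubber ball foot, 16 mm across, at the kickstand's free end, 80 mm from the pivot. Folded, it sticks out past the fan's side edge (which is 75 mm from the middle). Fully down with the fan upright it just touches the mat (centre 8 mm high), 65 mm behind the fan's mid-plane.
- bin: Fixed blue plastic parts bin, 200 (x) by 300 (y) by 85 mm high, full of circuit boards (below the rim). Origin: centre of its underside on the mat; its -x wall faces the robot and the fan leans on the rim of it.
- spool: Bystander: grey spool of solder wire, 54 mm across, 44 high, standing on end. Origin: centre of its underside.
- flux: Bystander: amber flux bottle with black cap, 48 mm across, 95 high. Origin: centre of its underside.
- driver: Bystander: screwdriver 160 mm long lying on the mat along its x, handle to -x. Origin: under its middle.
Not all that is in view belongs to the job. Several things have the shape of the fan; the one meant has the colours described above.

How it is judged:
On the way:
1. the kickstand is flipped fully down while the fan still leans against the bin (value of joint kickstand above 1.6 rad and angle between fan's own z axis and vertical above 0.17 rad), for 0.2 s.
At the end, for the whole second after the job is handed in: Kickstand beyond 1.6 rad; fan within 4 degrees of upright, strip on the mat (under 5 mm), foot under 6 mm off the mat, not touching the bin, still (under 3 cm/s); fingers grip it with over 5 N, TCP within 30 mm of its mid-plane and at least 110 mm up the fan (value of joint kickstand above 1.6 rad and angle between fan's own z axis and vertical below 0.07 rad and height (world z) of fan below 0.005 m and height (world z) of kick_foot below 0.014 m and contact force between fan and bin below 0.2 N and contact force between the fingers and fan above 5 N and z of the grasp point in the frame of fan above 0.11 m and x of the grasp point in the frame of fan between -0.03 and 0.03 m and linear speed of fan below 0.03 m/s); the arm keeps its last pose, push and grip.
It fails at once if a bystander is pushed away (distance of any of spool, flux, driver from where it was at the start of the episode above 0.03 m).
It fails at once if the fan falls over (angle between fan's own z axis and vertical above 0.9 rad).
It also fails if it takes over 45 s, if anything falls off the work surface, if the arm or the gripper's body presses on something with over 40 N, if the wrist force passes 120 N, or if a joint passes its speed limit or range.

## Robot

A 6-joint arm with a two-finger parallel gripper is mounted at the origin on the work surface. World frame = base frame: x ahead of the robot, y to its left, z up, the work surface at z = 0. Lengths are in m, angles in rad, forces in N, time in s.
With the tool pointing down it reaches from about 0.25 to 0.725 m from the base axis. Payload 4 kg.
Tool frame: the origin (TCP) lies between the finger pads, 19 mm behind the fingertips; this is the grasp point; z points along the fingers, y is the line along which they close (so a half turn about z gives the same grasp; the last joint's range is limited). The gripper opens to 85 mm and grips with 20 to 120 N. Pads are 22 mm wide; open, the fingers measure 114 mm over their backs; the gripper's body (76 mm by 85 mm) begins 54 mm behind the grasp point. The pads swing forward as they close: fully open they stand 13 mm farther back than shut.
Start: joints at [0, 0.241, 0.005, 1.335, 0, 1.571], TCP at [0.5, -0, 0.25] pointing down, gripper open.
Joint ranges: [-2.72, 2.72], [-1.05, 1.87], [-1.09, 1.28], [-1.99, 2.15], [-1.42, 1.44], [-3.14, 3.14]. Speed limits (rad/s): [2.79, 2.79, 3.14, 3.14, 3.14, 3.14].

## Interface

Orientations are given as a unit quaternion [x, y, z, w].
In Python, from workcell import get_obs, camera, job_done, silhouettes gives the robot as it stands. The module is installed in compiled form; this text tells all that it offers.
- The arm moves only by the tool drive_tool, never from a script. Its argument "increments" is a list of rows, each a list of 3 entries, a list of its own where there are three numbers: the shift along the world's x, y, z in mm, then the turn, a rotation vector about the world's x, y, z in degrees, then the opening, from 0 (shut) to 1 (fully open). A call has 1 to 8 rows; each row shifts and turns the commanded pose from where the row before left it; what a row does not reach is not made up. A row lasts 1/12 s, in which the tool goes at most 41.7 mm and 7.16 degrees, less where a joint would pass 70% of its speed; a pose out of reach is approached as far as the arm can. A call is refused whole if a number of a shift passes 41.7 or a number of a turn 7.16, either way. A call with a gripper value outside its range is refused whole. The fingers move at their own pace and stop on an object; the grip force is fixed at half the most. Time passes only in rows, so rows that do not move let the fingers close. It gives the time, the measured TCP pose, the force, the opening and the grip force at its end, in the units of the state.
- get_obs(): the state, without advancing time (a new reading comes with each control period).
- camera(name): name is "scene" or "side" or "wrist"; returns a dict with "image" (400x640x3 uint8, red, green, blue), "K" (3x3 intrinsics, pixels), "k1" (the pictures are not rectified: a ray, as slopes to the right and down, at radius r is drawn at 1 + k1 r^2 times it, then the intrinsics apply), "view" (4x4, takes a point from world to camera coordinates). Camera axes: x right, y down, z forward; pixel columns grow to the right and rows downward; lengths in m; the calibration is good to about 2 mm. A picture is of the moment at which its call begins. There is no depth.
- job_done(): hands the job in; it is judged then, once.
Trained networks look in a picture, given as the dict that the camera call returned (one of the last four; its "shot" number tells which), for a name from the list of things; names that differ only in an ending like _2 or _b are one class to them, and where a whole thing is asked for, a point or a joint stands for the part that bears it (a point fixed in the world has none). Each returns a list of dicts, best first, with "conf" (0 to 1); they miss things now and then, are a little off and sometimes report something else, mostly with a low value. They report only what shows in the picture. A call takes as long as a camera call. They do not tell look-alikes from the thing itself.
- silhouettes(query, picture): "region" (400x640 bool, what is visible of it) and "bbox" ([left, top, right, bottom] in pixels, round what is visible of it).
The state is a dict: "clock": time; "joint_pos": joint angles; "joint_vel": joint speeds; "tau": joint torques, N m; "eef_pos": TCP position; "tool_rot": TCP orientation; "ft_force": force on the tool from outside, world axes, zero at the start; "ft_torque": the same for the moment, N m; "grip_width": finger opening in m; "grasp_force": force on a finger pad.
Only numpy, scipy, OpenCV 4.12 (cv2) and the standard library are available. Lean on these libraries where they do the work, as an engineer would, in place of code of your own. Each camera call takes 0.05 s, during which the arm holds its last target. There are 200 camera calls.

## Working session

There is one attempt and no reset: what is moved stays moved. The work goes in short steps, Python scripts to look and compute and a tool call to move; the robot and the scene stay as the last step left them, time stands still between calls to the robot, and variables do not carry over. Pictures are saved under pics/ and viewed, at most 10 in all, crops included, and the job is handed in when it is done.

Besides the shell and the picture viewer there is one more tool, called after "Request:" by a JSON object that holds its "name" and its "arguments". drive_tool: Moves the arm, as the interface text tells. Its arguments: {"type":"object","properties":{"increments":{"type":"array"}},"required":["increments"]}

```bash
mkdir -p pics; cat > h.py <<'E'
import numpy as np, cv2
from workcell import get_obs, camera, job_done, silhouettes
def proj(c,P):
    P=np.atleast_2d(P); q=(c["view"][:3,:3]@P.T).T+c["view"][:3,3]
    s=q[:,:2]/q[:,2:]; s=s*(1+c["k1"]*(s**2).sum(1,keepdims=True))
    return s@np.array(c["K"])[:2,:2].T+np.array(c["K"])[:2,2]
def ray(c,uv):
    K=np.array(c["K"]); d=(np.array(uv,float)-K[:2,2])/np.diag(K)[:2]; s=d.copy()
    for _ in range(30): s=d/(1+c["k1"]*(s@s))
    R=c["view"][:3,:3]; r=R.T@np.array([*s,1]); return -R.T@c["view"][:3,3], r/np.linalg.norm(r)
def atz(c,uv,z):
    o,r=ray(c,uv); return o+r*(z-o[2])/r[2]
def tri(obs):
    A=0;b=0
    for c,uv in obs:
        o,r=ray(c,uv); M=np.eye(3)-np.outer(r,r); A=A+M; b=b+M@o
    return np.linalg.solve(A,b)
E
python3 - <<'E'
from h import *
ims={}
for n in("scene","side","wrist"):
    c=camera(n); ims[n]=c["image"]; cv2.imwrite(f"pics/{n}0.png",c["image"][:,:,::-1])
    o,r=ray(c,(320,200)); print(n,o.round(3),r.round(3),c["K"][0][0],c["k1"])
    for q in("fan","kickstand","kick_foot","bin","spool","flux","driver"):
        for d in silhouettes(q,c): print(q,round(d["conf"],2),d["bbox"],int(d["region"].sum()))
print(get_obs())
E
```

```text
scene [ 1.168 -0.202  0.853] [-0.642  0.209 -0.738] 369.7577412511627 0.009049195523075242
fan 0.91 [331.9, 200.3, 400.9, 245.8] 1048
fan 0.84 [256.7, 175.6, 326.2, 232.4] 2232
fan 0.69 [347.7, 157.7, 399.1, 197.3] 1749
kick_foot 0.17 [305.9, 212.5, 456.0, 331.8] 10314
bin 0.92 [306.3, 211.0, 452.4, 330.7] 10191
bin 0.15 [334.0, 200.3, 403.4, 244.1] 1056
spool 0.81 [415.5, 189.1, 432.8, 213.4] 339
flux 0.97 [249.7, 256.7, 272.0, 288.0] 499
driver 0.49 [164.4, 191.7, 185.8, 202.6] 204
driver 0.44 [412.5, 191.7, 431.4, 216.9] 342
side [ 0.126 -0.825  0.953] [ 0.319  0.654 -0.686] 410.0532869373111 -0.1006439675226059
fan 0.98 [306.7, 148.7, 355.0, 208.9] 1612
fan 0.82 [266.0, 211.9, 333.7, 257.5] 2139
fan 0.8 [230.3, 161.3, 281.4, 206.1] 1832
fan 0.67 [316.9, 137.1, 416.1, 215.8] 3687
fan 0.19 [304.9, 163.9, 326.4, 178.6] 60
kickstand 0.6 [312.2, 162.8, 329.0, 182.1] 81
bin 0.64 [315.1, 135.5, 418.0, 218.3] 3744
flux 0.82 [375.8, 224.7, 395.5, 252.9] 414
driver 0.56 [289.0, 319.8, 318.6, 378.0] 451
wrist [0.499 0.075 0.373] [-0.013 -0.292 -0.956] 329.11308370717404 -0.04764988943100821
[... 315 characters left out ...]
1.2, 'joint_pos': array([-1.57914889e-05,  2.40643469e-01,  4.97654702e-03,  1.33523640e+00,
       -4.21907367e-06,  1.57078689e+00]), 'joint_vel': array([ 0.00175896, -0.00078497,  0.00186775, -0.00048087,  0.00054681,
        0.00124675]), 'tau': array([-4.26114211e-04, -3.72222626e+01,  2.52690893e+01,  1.32650319e-03,
       -3.48874585e-05,  1.36832787e-05]), 'eef_pos': array([ 4.99974854e-01, -9.09693955e-06,  2.49975762e-01]), 'tool_rot': array([ 7.07109027e-01,  7.07104534e-01, -3.93203146e-05, -3.63379334e-05]), 'ft_force': array([0.41680584, 0.08157219, 0.57382198]), 'ft_torque': array([ 0.02851921, -0.00153307,  0.03575601]), 'grasp_force': 0.0, 'grip_width': 0.08554627953028586}
```

View pics/scene0.png

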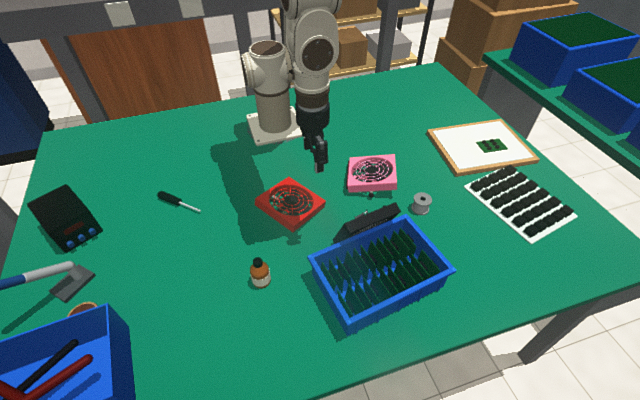

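View pics/side0.png

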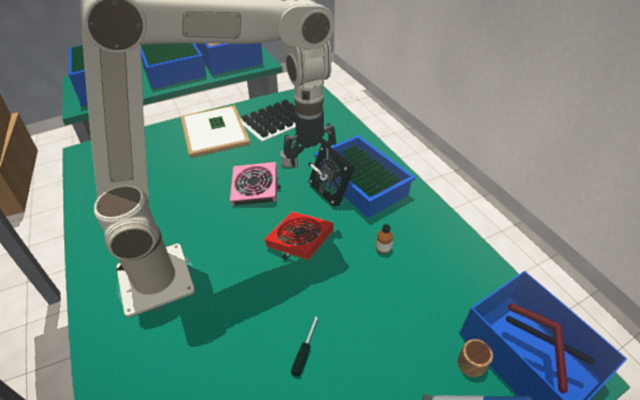

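The scene has three fan-shaped things: red at scene (291,203), pink at (373,174), and black leaning on the blue bin at (368,222), which is side (330,178). The black one fits the description. I'll confirm it in a wrist crop.

```bash
python3 - <<'E'
import cv2
im=cv2.imread("pics/wrist0.png"); cv2.imwrite("pics/w0c.png",cv2.resize(im[0:280,340:640],None,fx=2,fy=2,interpolation=cv2.INTER_CUBIC))
from h import *
c=camera("scene")
for uv in[(307,265),(403,220),(453,268),(352,327)]: print(atz(c,uv,0.085).round(3))
E
```

```text
[ 0.692 -0.082  0.085]
[0.638 0.203 0.085]
[0.81  0.248 0.085]
[ 0.87  -0.035  0.085]
```

View pics/w0c.png

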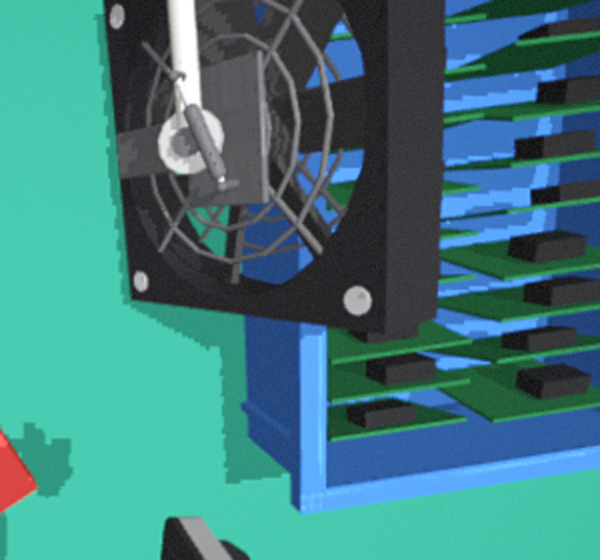

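The crop shows the black fan leaning on the blue bin's rim. Its hub is at wrist (435,70), and a bright bar runs up the image (+y). This is the fan described, since the red and pink ones lie flat. I'll move the wrist camera over it and fit its pose.

Request:
{"name": "drive_tool", "arguments": {"increments": [[[10,35,10],[0,0,0],1],[[10,35,10],[0,0,0],1],[[10,35,10],[0,0,0],1],[[0,35,10],[0,0,0],1],[[0,0,0],[0,0,0],1]]}}

```text
clock: 1.67
eef_pos: [0.531, 0.1458, 0.2917]
tool_rot: [0.705, 0.709, 0.003, -0.0]
ft_force: [-0.6, 0.6, -0.0]
grip_width: 0.0855
grasp_force: 0.0
```

```bash
cat > fit.py <<'E'
from h import *
from scipy.spatial.transform import Rotation as R
from scipy.optimize import minimize
def fanT(p):  # x,y of strip origin, yaw, lean (about fan y: leans toward +x)
    x,y,yaw,l=p; return R.from_euler("ZY",[yaw,l]).as_matrix(),np.array([x,y,0.008*abs(np.sin(l))])
def box():
    return np.array([[a,b,c] for a in(-.014,.014) for b in(-.075,.075) for c in(.006,.156)])
def hull(c,p):
    M,t=fanT(p); uv=proj(c,box()@M.T+t)
    return cv2.convexHull(uv.astype(np.float32))[:,0]
E
python3 - <<'E'
from fit import *
cs={}; 
for n in("wrist","scene","side"):
    c=camera(n); cs[n]=c; im=c["image"][:,:,::-1].copy()
    cv2.imwrite(f"pics/{n}1.png",im)
    for q in("fan","kickstand","kick_foot","bin"):
        for d in silhouettes(q,c):
            if d["conf"]>.4: print(n,q,round(d["conf"],2),d["bbox"],int(d["region"].sum()))
w=cs["wrist"]["image"]
p=[.585,.07,np.radians(10.7),np.radians(22)]
im=np.ascontiguousarray(w[:,:,::-1]); cv2.polylines(im,[hull(cs["wrist"],p).astype(int)],True,(0,0,255),1)
cv2.imwrite("pics/w1.png",im); print(get_obs()["eef_pos"])
E
```

```text
wrist fan 0.79 [116.5, 0.8, 285.2, 177.1] 18759
wrist fan 0.68 [351.8, 137.6, 465.5, 290.5] 12243
wrist kickstand 0.8 [364.0, 138.6, 393.7, 231.6] 1042
wrist kickstand 0.57 [227.9, 98.8, 274.8, 131.1] 293
wrist kick_foot 0.83 [225.3, 93.2, 272.3, 132.2] 255
wrist kick_foot 0.69 [361.3, 134.2, 390.7, 232.1] 1060
wrist bin 0.62 [402.1, 71.5, 610.6, 348.0] 35710
scene fan 0.71 [345.1, 157.5, 396.4, 198.1] 1692
scene fan 0.67 [332.4, 203.0, 403.0, 244.6] 1045
scene fan 0.6 [257.6, 175.2, 326.0, 228.7] 2080
scene bin 0.63 [309.6, 213.6, 451.7, 335.3] 10304
side fan 0.88 [229.9, 163.2, 280.2, 203.7] 1758
side fan 0.68 [263.8, 211.4, 335.5, 258.9] 2119
side fan 0.63 [308.3, 143.4, 355.6, 209.5] 1661
side kickstand 0.48 [305.4, 161.5, 328.4, 180.5] 119
[0.53002401 0.1397553  0.29005676]
```

View pics/w1.png

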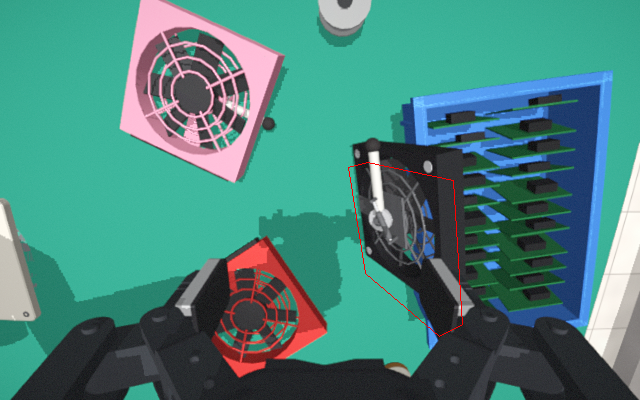

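The picture shows the black fan at (351–465, 137–290), with a finger hiding its lower right. Its foot ball is at (373,144). The red outline is only my guess and sits about 30 mm off in y. I'll fit to the corners from both wrist pictures.

```bash
cat >> fit.py <<'E'
from scipy.optimize import least_squares
E
python3 - <<'E'
from fit import *
c1=camera("wrist"); e1=get_obs()["eef_pos"]; c0=dict(c1); V=c1["view"].copy()
V[:3,3]-=V[:3,:3]@(np.array([.49997,0,.24998])-e1); c0["view"]=V
print(-V[:3,:3].T@V[:3,3], "expect .499 .075 .373")
P=[(c1,(353,146),(-.014,.075,.006)),(c1,(437,156),(-.014,.075,.156)),(c1,(461,150),(.014,.075,.156)),
   (c0,(405.5,149.5),(-.014,-.075,.006)),(c0,(532,164),(-.014,-.075,.156)),(c0,(558,159),(.014,-.075,.156))]
def f(p):
    M,t=fanT(p); return np.concatenate([proj(c,M@np.array(l)+t)[0]-uv for c,uv,l in P])
r=least_squares(f,[.57,.08,.19,.38]); p=r.x; print(p[:2],np.degrees(p[2:]),r.fun.round(1))
np.save("p.npy",p)
M,t=fanT(p)
def loc(v): return (M@np.array(v)+t).round(4)
print("top",loc((0,0,.156)),"pivot",loc((-.026,0,.076)),"foot",loc((-.026,.08,.076)),"rimpt",loc((.014,0,.07)),"front top",loc((.014,0,.156)))
print("fan x,z axes",M[:,0].round(3),M[:,2].round(3))
for q in np.arange(0,1.8,.25): print(q,loc(np.array([-.026,0,.076])+.08*np.array([-.5*np.sin(q),np.cos(q),-.866*np.sin(q)])))
cs={"wrist":c1,"side":camera("side"),"scene":camera("scene")}
o=[]
for n,c in cs.items():
    im=np.ascontiguousarray(c["image"][:,:,::-1]).copy()
    cv2.polylines(im,[hull(c,p).astype(int)],True,(0,0,255),1)
    u=proj(c,loc((-.026,.08,.076)))[0]; print(n,u); cv2.circle(im,tuple(int(k) for k in u),3,(255,255,0),1)
    b=hull(c,p).mean(0).astype(int); x,y=max(b[0]-60,0),max(b[1]-75,0); o.append(cv2.resize(im[y:y+150,x:x+120],None,fx=2.2,fy=2.2,interpolation=cv2.INTER_CUBIC))
cv2.imwrite("pics/fit1.png",np.hstack(o))
c=cs["scene"]
for q in("spool","flux"):
    for d in silhouettes(q,c)[:1]:
        b=d["bbox"]; print(q,atz(c,((b[0]+b[2])/2,(b[1]+b[3])/2),.022 if q=="spool" else .047).round(3))
E
```

```text
[0.49912164 0.07525542 0.37302848] expect .499 .075 .373
[0.58574272 0.09461159] [10.25225638 22.0305103 ] [-1.6 -4.2 -2.  -5.2  1.  -6.5  0.3  4.   0.7  7.3  0.9  3.2]
top [0.6433 0.105  0.1476] pivot [0.5901 0.0954 0.0832] foot [0.5758 0.1741 0.0832] rimpt [0.6244 0.1016 0.0626] front top [0.6561 0.1073 0.1424]
fan x,z axes [ 0.912  0.165 -0.375] [0.369 0.067 0.927]
0.0 [0.5758 0.1741 0.0832]
0.25 [0.5609 0.1689 0.071 ]
0.5 [0.5478 0.1591 0.0596]
0.75 [0.5374 0.1453 0.0497]
1.0 [0.5302 0.1285 0.0418]
1.25 [0.5267 0.1096 0.0365]
1.5 [0.5272 0.0898 0.0341]
1.75 [0.5316 0.0703 0.0348]
wrist [371.08789165 142.68921515]
side [309.72330526 165.62712156]
scene [383.14811335 206.40851639]
spool [0.549 0.323 0.022]
flux [ 0.654 -0.19   0.047]
```

View pics/fit1.png

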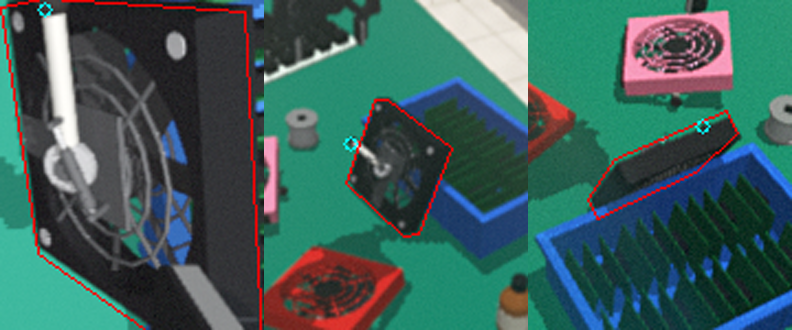

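The outline fits in all three views: fan yaw about 10°, lean 22°, height consistent, and the foot marker within 2 px of the ball. Next I'll close the fingers and go above the foot.

Request:
{"name": "drive_tool", "arguments": {"increments": [[[9,8,-25],[0,0,5],0],[[9,8,-28],[0,0,5],0],[[9,8,-28],[0,0,0],0],[[9,6,-28],[0,0,0],0],[[8,8,-21],[0,0,0],0],[[0,0,0],[0,0,0],0],[[0,0,0],[0,0,0],0]]}}

```text
clock: 3.25
eef_pos: [0.573, 0.178, 0.1585]
tool_rot: [0.643, 0.766, -0.002, -0.001]
ft_force: [0.1, -1.0, 0.9]
grip_width: 0.001
grasp_force: 0.0
```

```bash
python3 - <<'E'
from fit import *
print(get_obs()["eef_pos"],get_obs()["grip_width"])
o=[]
for n,u,v in(("wrist",320,230),("side",320,165)):
    c=camera(n); w=90 if n=="wrist" else 45; im=c["image"][v-w:v+w,u-w:u+w,::-1]; o.append(cv2.resize(im,(400,400),interpolation=cv2.INTER_CUBIC))
    print(n,proj(c,[get_obs()["eef_pos"]-[0,0,.019],[.5758,.1741,.0832]]))
cv2.imwrite("pics/a.png",np.hstack(o))
E
```

```text
[0.57300448 0.17796007 0.15852043] 0.0009867926583598877
wrist [[327.88613696 265.92926197]
 [329.15675547 228.25958418]]
side [[308.45393035 151.06006629]
 [309.72330526 165.62712156]]
```

View pics/a.png

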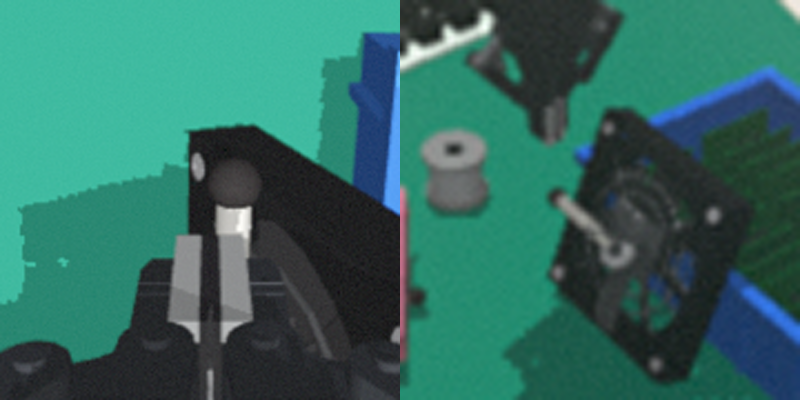

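The tip hangs right beside the foot, with the ball at wrist (336,222), about 4 mm further in +x/+y than modelled. I'll come down and follow the foot's arc.

Request:
{"name": "drive_tool", "arguments": {"increments": [[[4,3,-30],[0,0,0],0],[[0,0,-14],[0,0,0],0],[[0,0,-5],[0,0,0],0],[[-7,-2,-6],[0,0,0],0],[[-8,-3,-6],[0,0,0],0],[[-6,-5,-6],[0,0,0],0],[[0,0,0],[0,0,0],0]]}}

```text
clock: 3.93
eef_pos: [0.5564, 0.1705, 0.0946]
tool_rot: [0.643, 0.766, 0.0, 0.0]
ft_force: [-0.5, -0.2, 0.4]
grip_width: -0.0
grasp_force: 0.4
```

```bash
python3 - <<'E'
from fit import *
s=get_obs(); print(s["eef_pos"],s["ft_force"])
for n in("side","wrist"):
    c=camera(n)
    for q in("kickstand","kick_foot"):
        for d in silhouettes(q,c): print(n,q,round(d["conf"],2),d["bbox"],int(d["region"].sum()))
    if n=="side": cv2.imwrite("pics/b.png",cv2.resize(c["image"][110:220,260:400,::-1],None,fx=4,fy=4,interpolation=cv2.INTER_CUBIC))
E
```

```text
[0.55644823 0.17052708 0.09457153] [-0.47543014 -0.24219469  0.42581412]
side kickstand 0.41 [303.7, 166.7, 325.9, 179.4] 69
side kick_foot 0.59 [304.2, 169.1, 325.0, 178.7] 70
wrist kickstand 0.96 [109.8, 99.7, 200.3, 170.8] 968
wrist kickstand 0.51 [324.2, 241.7, 350.3, 254.5] 147
wrist kick_foot 0.77 [110.6, 97.2, 197.4, 173.8] 960
wrist kick_foot 0.49 [321.7, 241.3, 344.7, 258.1] 167
```

Request:
{"name": "drive_tool", "arguments": {"increments": [[[-6,-5,-6],[0,0,0],0],[[-6,-6,-5],[0,0,0],0],[[-5,-7,-5],[0,0,0],0],[[-3,-8,-5],[0,0,0],0],[[-3,-8,-4],[0,0,0],0],[[0,0,0],[0,0,0],0]]}}

```text
clock: 4.73
eef_pos: [0.5334, 0.1353, 0.067]
tool_rot: [0.643, 0.766, -0.001, -0.0]
ft_force: [0.4, -0.1, -0.1]
grip_width: -0.0001
grasp_force: 0.0
```

```bash
python3 - <<'E'
from fit import *
s=get_obs(); print(s["eef_pos"],s["ft_force"])
c=camera("side"); p=np.load("p.npy"); M,t=fanT(p)
for q in(0,.5,.9,1.3,1.745): print(q,proj(c,M@(np.array([-.026,0,.076])+.08*np.array([-.5*np.sin(q),np.cos(q),-.866*np.sin(q)]))+t+[.003,.004,0]))
for q in("kickstand","kick_foot"):
    for d in silhouettes(q,c): print(q,round(d["conf"],2),d["bbox"],int(d["region"].sum()))
cv2.imwrite("pics/b.png",cv2.resize(c["image"][110:220,260:400,::-1],None,fx=4,fy=4,interpolation=cv2.INTER_CUBIC))
E
```

```text
[0.53335403 0.13530074 0.06704613] [ 0.41281319 -0.14201858 -0.11285788]
0 [[310.02610262 164.72061801]]
0.5 [[304.62686927 174.9202798 ]]
0.9 [[303.59401373 183.61200641]]
1.3 [[305.74307891 191.40675658]]
1.745 [[311.58805723 197.550549  ]]
kickstand 0.54 [304.8, 175.3, 321.0, 195.4] 28
```

View pics/b.png

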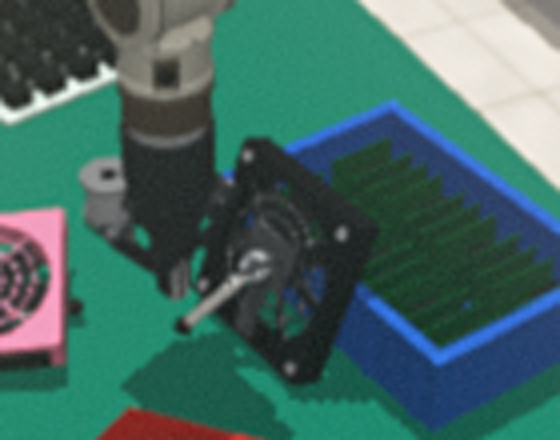

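The bar has gone past centre: the foot is at side (305,191), about q 1.3, probably still swinging. I'll back the finger off and measure again.

Request:
{"name": "drive_tool", "arguments": {"increments": [[[-5,5,15],[0,0,0],0],[[0,0,20],[0,0,0],0],[[0,0,0],[0,0,0],0]]}}

```text
clock: 5.13
eef_pos: [0.5321, 0.1432, 0.1067]
tool_rot: [0.643, 0.766, 0.003, 0.002]
ft_force: [1.6, 0.4, 0.5]
grip_width: 0.0001
grasp_force: 0.0
```

```bash
cat > bar.py <<'E'
from fit import *
def blob(c,x0,x1,y0,y1):
    g=c["image"][y0:y1,x0:x1].astype(int); m=(g.min(2)>110)&(g.max(2)-g.min(2)<40); 
    v,u=np.nonzero(m); return u+x0,v+y0
E
python3 - <<'E'
from bar import *
s=get_obs(); print(s["clock"],s["eef_pos"])
c=camera("side"); u,v=blob(c,298,330,165,205)
print(sorted(zip(v.tolist(),u.tolist()))[::3])
for q in("kickstand","kick_foot"):
    for d in silhouettes(q,c): print(q,round(d["conf"],2),d["bbox"],int(d["region"].sum()))
cv2.imwrite("pics/c.png",cv2.resize(c["image"][110:220,260:400,::-1],None,fx=4,fy=4,interpolation=cv2.INTER_CUBIC))
w=camera("wrist"); cv2.imwrite("pics/cw.png",w["image"][:,:,::-1])
for d in silhouettes("kickstand",w)+silhouettes("fan",w): print("w",round(d["conf"],2),d["bbox"])
E
```

```text
5.1333 [0.53206985 0.14321565 0.10673202]
[(173, 322), (173, 325), (174, 322), (174, 325), (175, 321), (175, 326), (177, 320), (178, 321), (180, 319), (181, 319), (181, 322), (182, 320), (183, 319), (184, 318), (185, 317), (186, 316), (186, 319), (187, 318), (188, 317), (189, 316), (190, 316), (191, 315), (192, 315), (193, 314), (195, 312)]
kick_foot 0.49 [307.8, 173.1, 326.0, 200.1] 103
w 0.74 [416.4, 340.8, 443.0, 362.8]
w 0.64 [161.0, 60.7, 250.7, 136.5]
w 0.93 [29.7, 307.1, 234.2, 398.1]
w 0.73 [0.0, 0.0, 281.9, 216.5]
w 0.58 [375.9, 182.6, 640.0, 397.8]
```

The bar's end is now at side (312,195), which matches the stop at q≈1.745, and the fan is still leaning. Next I'll rise, then go above the top edge with the tool tilted to the fan's lean and the fingers partly open.

Request:
{"name": "drive_tool", "arguments": {"increments": [[[0,0,40],[0,0,0],0],[[0,0,40],[0,0,0],0],[[0,0,40],[0,0,0],0.6],[[32,-8,0],[-1,5.4,0],0.6],[[32,-8,0],[-1,5.4,0],0.6],[[32,-8,0],[-1,5.4,0],0.6],[[32,-8,0],[-1,5.4,0],0.6],[[0,0,0],[0,0,0],0.6]]}}

```text
clock: 6.1
eef_pos: [0.6322, 0.119, 0.2152]
tool_rot: [0.637, 0.757, -0.112, -0.091]
ft_force: [0.2, 0.1, -2.9]
grip_width: 0.0512
grasp_force: 0.0
```

```bash
python3 - <<'E'
from fit import *
s=get_obs(); e=s["eef_pos"]; T=R.from_quat(s["tool_rot"]).as_matrix(); p=np.load("p.npy"); M,t=fanT(p); 
print(s["clock"],e,s["grip_width"],"tool y",T[:,1].round(3),"z",T[:,2].round(3),"fan",M[:,0].round(3),M[:,2].round(3))
print("tcp in fan",M.T@(e-t-[.003,.004,0]))
c=camera("wrist"); im=np.ascontiguousarray(c["image"][:,:,::-1]).copy()
L=[(a,b,.156) for a,b in((-.014,-.075),(-.014,.075),(.014,.075),(.014,-.075))]
u=proj(c,np.array(L)@M.T+t+[.003,.004,0]); print(u.round(0).tolist())
cv2.polylines(im,[u.astype(int)],True,(0,0,255),1)
cv2.imwrite("pics/d.png",im)
for n in("wrist","side"):
    if n=="side": c=camera(n)
    for d in silhouettes("fan",c): print(n,round(d["conf"],2),d["bbox"])
E
```

```text
6.1 [0.63219894 0.11899725 0.21518898] 0.05122993906559127 tool y [ 0.944  0.164 -0.286] z [-0.281 -0.054 -0.958] fan [ 0.912  0.165 -0.375] [0.369 0.067 0.927]
tcp in fan [-0.03658843  0.01232575  0.21409625]
[[351.0, 349.0], [356.0, 124.0], [406.0, 123.0], [391.0, 346.0]]
wrist 0.94 [98.0, 0.0, 251.5, 129.2]
wrist 0.84 [123.9, 197.0, 271.4, 320.4]
wrist 0.7 [269.0, 115.5, 405.5, 346.7]
side 0.91 [306.3, 145.7, 353.3, 209.7]
side 0.62 [267.0, 209.1, 334.4, 259.8]
side 0.62 [229.0, 161.1, 278.8, 204.6]
```

View pics/d.png

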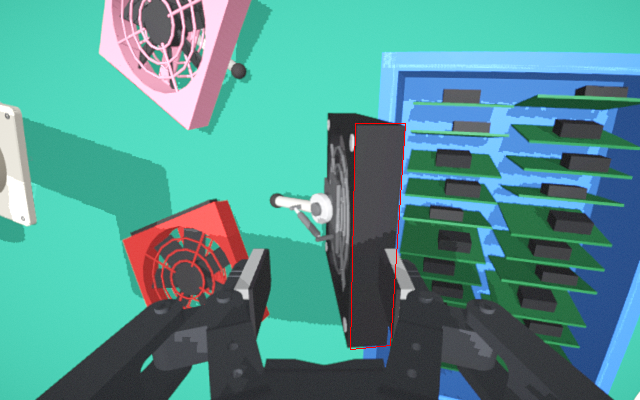

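The outline on the fan's top edge agrees within 2 px, and the kickstand is visibly down with its ball at (276,200). I'll align on the fan's mid-plane.

Request:
{"name": "drive_tool", "arguments": {"increments": [[[16,-3,-13],[-0.5,2.7,0],0.6],[[15,-4,-13],[-0.5,2.6,0],0.6],[[0,0,0],[0,0,0],0.6]]}}

```text
clock: 6.55
eef_pos: [0.6578, 0.1131, 0.1908]
tool_rot: [0.631, 0.752, -0.147, -0.12]
ft_force: [0.2, 0.4, -5.5]
grip_width: 0.0513
grasp_force: 0.0
```

```bash
cat > st.py <<'E'
from fit import *
s=get_obs(); e=s["eef_pos"]; T=R.from_quat(s["tool_rot"]).as_matrix(); p=np.load("p.npy"); M,t=fanT(p)
print(s["clock"],e,s["grip_width"],"tool y",T[:,1].round(3),"z",T[:,2].round(3),s["ft_force"],s["joint_pos"].round(2))
print("tcp in fan",(M.T@(e-t-[.003,.004,0])).round(4),"rotvec to align",np.degrees(R.from_matrix(M@np.column_stack([[0,1,0],[1,0,0],[0,0,-1]])@T.T).as_rotvec()).round(2))
E
python3 st.py
```

```text
6.55 [0.65775888 0.11308474 0.19079792] 0.05131653590215171 tool y [ 0.914  0.16  -0.374] z [-0.367 -0.07  -0.928] [ 0.16705586  0.36943821 -5.48139932] [ 0.17  1.04  1.16  2.08 -0.01  1.57]
tcp in fan [-0.0051  0.002   0.2005] rotvec to align [0.29 0.15 0.21]
```

Request:
{"name": "drive_tool", "arguments": {"increments": [[[5,-1,-2],[0.2,0.1,0],0.6],[[-5,-1,-12],[0,0,0],0.6],[[-5,-1,-12],[0,0,0],0.6],[[0,0,0],[0,0,0],0.6]]}}

```text
clock: 6.88
eef_pos: [0.6493, 0.1105, 0.1759]
tool_rot: [0.631, 0.753, -0.143, -0.119]
ft_force: [-1.2, -0.2, -0.1]
grip_width: 0.0509
grasp_force: 0.0
```

```bash
python3 st.py; python3 - <<'E'
from fit import *
c=camera("wrist"); cv2.imwrite("pics/e.png",c["image"][90:390,200:500,::-1])
p=np.load("p.npy"); M,t=fanT(p); im=c["image"].astype(int).sum(2)
L=[(a,b,.156) for a,b in((-.014,-.075),(-.014,.075),(.014,.075),(.014,-.075))]
print(proj(c,np.array(L)@M.T+t+[.003,.004,0]).round(0).tolist())
for d in silhouettes("fan",c): print(round(d["conf"],2),d["bbox"])
E
```

```text
6.8833 [0.64929811 0.11054908 0.17591751] 0.050907283876625416 tool y [ 0.917  0.163 -0.365] z [-0.359 -0.065 -0.931] [-1.16833816 -0.15767249 -0.06450928] [ 0.17  0.98  1.    1.97 -0.    1.57]
tcp in fan [-0.0077  0.001   0.1834] rotvec to align [-0.05  0.64  0.17]
[[314.0, 374.0], [310.0, 103.0], [373.0, 103.0], [362.0, 374.0]]
0.77 [250.4, 100.2, 373.7, 363.1]
0.73 [251.8, 188.3, 308.2, 225.1]
0.72 [84.7, 0.9, 230.1, 115.7]
0.62 [108.7, 193.8, 238.2, 317.1]
```

View pics/e.png

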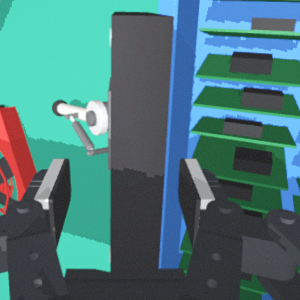

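The fan's top edge lies between the fingers at crop columns 110–173, but the front finger is close, so the tool needs about 8 mm more in fan +x. I'll correct that, then descend.

Request:
{"name": "drive_tool", "arguments": {"increments": [[[8,1,-3],[0,0.6,0],0.6],[[1,0,0],[0,0,0],0.6],[[-3,-1,-10],[0,0,0],0.6],[[-4,-1,-10],[0,0,0],0.6],[[0,0,0],[0,0,0],0.6]]}}

```text
clock: 7.4
eef_pos: [0.6535, 0.1095, 0.1524]
tool_rot: [0.631, 0.753, -0.145, -0.122]
ft_force: [-0.2, 0.7, 0.7]
grip_width: 0.0512
grasp_force: 0.0
```

```bash
python3 st.py
```

```text
7.4 [0.65349448 0.10947874 0.15242748] 0.05117538295357097 tool y [ 0.914  0.162 -0.372] z [-0.366 -0.064 -0.928] [-0.17185933  0.74954776  0.68861096] [ 0.17  1.    0.99  1.94 -0.    1.56]
tcp in fan [ 0.0048 -0.0008  0.1631] rotvec to align [-0.07  0.19  0.19]
```

Request:
{"name": "drive_tool", "arguments": {"increments": [[[-5,-1,-8],[0,0,0],0.6],[[-5,-1,-8],[0,0,0],0.6],[[-4,-1,-8],[0,0,0],0.6],[[0,0,0],[0,0,0],0.6]]}}

```text
clock: 7.73
eef_pos: [0.6397, 0.1065, 0.129]
tool_rot: [0.631, 0.753, -0.145, -0.122]
ft_force: [-0.1, 0.6, 0.2]
grip_width: 0.0511
grasp_force: 0.0
```

```bash
python3 st.py
```

```text
7.7333 [0.6396674  0.10650575 0.12896071] 0.05108630824390802 tool y [ 0.914  0.162 -0.372] z [-0.366 -0.064 -0.928] [-0.05410639  0.57816065  0.17557282] [ 0.17  0.95  0.84  1.83 -0.    1.56]
tcp in fan [ 0.0005 -0.0013  0.1361] rotvec to align [-0.07  0.2   0.19]
```

Well centred at 136 mm up the fan. Closing.

Request:
{"name": "drive_tool", "arguments": {"increments": [[[0,0,0],[0,0,0],0],[[0,0,0],[0,0,0],0],[[0,0,0],[0,0,0],0],[[0,0,0],[0,0,0],0],[[0,0,0],[0,0,0],0],[[0,0,0],[0,0,0],0]]}}

```text
clock: 8.23
eef_pos: [0.6403, 0.1067, 0.1298]
tool_rot: [0.631, 0.753, -0.144, -0.122]
ft_force: [-2.0, -0.1, 6.7]
grip_width: 0.0275
grasp_force: 58.7
```

```bash
python3 st.py
```

```text
8.2333 [0.64034413 0.10665896 0.12984471] 0.027452029241794396 tool y [ 0.914  0.162 -0.371] z [-0.365 -0.064 -0.929] [-1.9524882  -0.08987779  6.69221698] [ 0.17  0.95  0.84  1.84 -0.    1.56]
tcp in fan [ 0.0008 -0.0013  0.1372] rotvec to align [-0.09  0.26  0.22]
```

Gripped at 59 N with a 27.5 mm width. Next I'll lift slightly, then rotate upright while backing away from the bin.

Request:
{"name": "drive_tool", "arguments": {"increments": [[[-6,-1,8],[0,0,0],0],[[-6,-1,8],[0,0,0],0],[[-9,-1,1],[0.6,-3.6,0],0],[[-9,-1,1],[0.6,-3.6,0],0],[[-9,-2,1],[0.6,-3.6,0],0],[[-8,-1,1],[0.6,-3.6,0],0],[[-8,-2,1],[0.6,-3.6,0],0],[[-8,-1,1],[0.7,-3.4,0],0]]}}

```text
clock: 8.9
eef_pos: [0.5755, 0.0962, 0.1502]
tool_rot: [0.643, 0.766, -0.0, 0.0]
ft_force: [0.6, -0.6, -4.9]
grip_width: 0.027
grasp_force: 59.9
```

Request:
{"name": "drive_tool", "arguments": {"increments": [[[0,0,0],[0,0,0],0],[[0,0,0],[0,0,0],0]]}}

```text
clock: 9.07
eef_pos: [0.5747, 0.0961, 0.1502]
tool_rot: [0.643, 0.766, -0.002, -0.001]
ft_force: [0.4, 0.3, -5.6]
grip_width: 0.027
grasp_force: 60.4
```

```bash
python3 st.py; python3 - <<'E'
from fit import *
T=R.from_quat(get_obs()["tool_rot"]).as_matrix(); print("to vertical",np.degrees(np.cross(T[:,2],[0,0,-1])).round(2))
E
```

```text
9.0667 [0.57472491 0.09606893 0.1502021 ] 0.02702476710117969 tool y [ 0.985  0.174 -0.005] z [-0.005 -0.002 -1.   ] [ 0.3617146   0.30727116 -5.57821551] [ 0.17  0.47  0.06  1.18 -0.    1.56]
tcp in fan [-0.0684 -0.      0.1311] rotvec to align [-3.77 21.4   0.21]
to vertical [ 0.11 -0.29  0.  ]
```

Request:
{"name": "drive_tool", "arguments": {"increments": [[[0,0,-5],[0,-0.3,0],0],[[0,0,-4],[0,0,0],0],[[0,0,-2],[0,0,0],0],[[0,0,0],[0,0,0],0]]}}

```text
clock: 9.4
eef_pos: [0.5783, 0.0969, 0.1388]
tool_rot: [0.643, 0.766, 0.001, 0.002]
ft_force: [0.4, 0.2, -2.4]
grip_width: 0.0271
grasp_force: 60.5
```

```bash
python3 - <<'E'
from fit import *
o=[]
for n,w in(("side",(300,380,130,230)),("scene",(320,400,170,270))):
    c=camera(n); x=w; o.append(cv2.resize(c["image"][w[2]:w[3],w[0]-20:w[1],::-1],(400,400),interpolation=cv2.INTER_CUBIC))
    for d in silhouettes("fan",c): print(n,round(d["conf"],2),d["bbox"])
cv2.imwrite("pics/f.png",np.hstack(o))
E
```

```text
side 0.88 [302.9, 156.7, 337.5, 215.0]
side 0.79 [265.2, 211.3, 334.8, 258.3]
side 0.78 [228.4, 163.9, 281.1, 202.7]
scene 0.78 [256.0, 174.0, 327.6, 231.6]
scene 0.59 [327.8, 187.5, 388.4, 246.5]
scene 0.59 [372.9, 155.5, 396.8, 189.8]
```

Request:
{"name": "drive_tool", "arguments": {"increments": [[[0,0,-1],[0,0,0],0],[[0,0,-1],[0,0,0],0],[[0,0,0],[0,0,0],0],[[0,0,0],[0,0,0],0]]}}

```text
clock: 9.93
eef_pos: [0.5778, 0.0967, 0.1386]
tool_rot: [0.643, 0.766, 0.002, 0.002]
ft_force: [-1.9, -0.1, 5.2]
grip_width: 0.0271
grasp_force: 61.3
```

```bash
python3 - <<'E'
from fit import *
s=get_obs();T=R.from_quat(s["tool_rot"]).as_matrix(); print(s["eef_pos"],s["ft_force"],s["ft_torque"],"to vertical",np.degrees(np.cross(T[:,2],[0,0,-1])).round(2))
E
```

```text
[0.57775076 0.09674636 0.13860719] [-1.90280717 -0.11047812  5.24173528] [ 0.10048959  0.44981216 -0.01760952] to vertical [0.04 0.32 0.  ]
```

Request:
{"name": "drive_tool", "arguments": {"increments": [[[0,0,-1],[0,0.4,0],0],[[0,0,0],[0,0,0],0],[[0,0,0],[0,0,0],0],[[0,0,0],[0,0,0],0]]}}

```text
clock: 10.27
eef_pos: [0.5785, 0.0968, 0.1386]
tool_rot: [0.643, 0.766, 0.0, 0.0]
ft_force: [-2.7, 0.7, 9.2]
grip_width: 0.027
grasp_force: 61.6
```

```bash
python3 - <<'E'
from fit import *
s=get_obs();T=R.from_quat(s["tool_rot"]).as_matrix(); print(s["eef_pos"],s["ft_force"],s["ft_torque"],"to vertical",np.degrees(np.cross(T[:,2],[0,0,-1])).round(2))
o=[]
e=s["eef_pos"]; q=np.array([e[0],e[1],0])
for n,x,y in(("side",280,130),("scene",310,170)):
    c=camera(n); im=np.ascontiguousarray(c["image"][:,:,::-1]).copy()
    M=R.from_euler("z",10).as_matrix(); cv2.polylines(im,[cv2.convexHull(proj(c,box()@M.T+q).astype(np.float32))[:,0].astype(int)],True,(0,0,255),1)
    f=proj(c,M@np.array([-.065,-.014,.008])+q)[0]; print(n,f); cv2.circle(im,(round(f[0]),round(f[1])),3,(255,255,0),1)
    o.append(cv2.resize(im[y:y+100,x:x+100],(400,400),interpolation=cv2.INTER_CUBIC))
cv2.imwrite("pics/f.png",np.hstack(o))
E
```

```text
[0.57850112 0.09684888 0.13860814] [-2.66823797  0.66128042  9.15067503] [0.09253706 0.42910149 0.00248047] to vertical [0.02 0.04 0.  ]
side [326.62672521 183.20593592]
scene [377.57835236 239.16519629]
```

View pics/f.png

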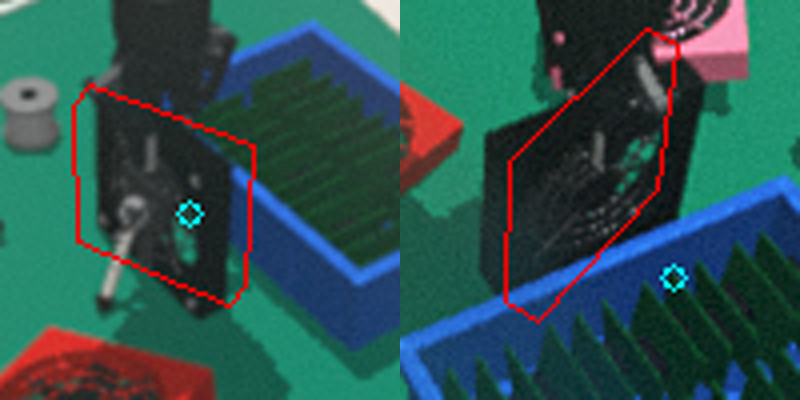

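The fan stands upright, clear of the bin, with the kickstand down and its foot near side (306,205). My overlay was drawn with the yaw in the wrong unit, so I'll redo that check in numbers before handing in.

```bash
python3 - <<'E'
from fit import *
s=get_obs(); e=s["eef_pos"]; M=R.from_euler("z",10,degrees=True).as_matrix(); q=np.array([e[0],e[1],0])
c=camera("side"); h=cv2.convexHull(proj(c,box()@M.T+q).astype(np.float32))[:,0]
print("hull",h.min(0),h.max(0),[d["bbox"] for d in silhouettes("fan",c)][:3])
for z in(.008,.014): print("foot",proj(c,M@np.array([-.065,-.014,z])+q))
E
```

```text
hull [303.28497 148.13992] [338.58536 209.95561] [[304.2, 157.9, 339.5, 213.9], [265.0, 211.6, 334.0, 258.1], [228.8, 159.4, 278.7, 205.5]]
foot [[307.35299356 205.6101185 ]]
foot [[307.30430721 204.30554432]]
```

The outline and foot match the fan standing on the mat: foot predicted at (307,205.6), seen at (306,205.5). Handing in.

```bash
python3 -c "
from workcell import job_done; print(job_done())"
```

```text
the job is handed in; nothing more can be done
None
```

I flipped the kickstand fully down while the fan still leaned, then set the fan upright on strip and foot, clear of the bin and gripped at about 60 N, and handed the job in. The hand-in returned no verdict.

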